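# Slide a spotted sample plate out for pick-up

### The arm

A 6-joint arm with a two-finger parallel gripper is mounted at the origin on a cart in front of the work surface, level with it; the furniture and walls round the work are solid. World frame = base frame: x ahead of the robot, y to its left, z up, the work surface at z = 0. Lengths are in m, angles in rad, forces in N, time in s.
With the tool pointing down it reaches from about 0.275 to 0.85 m from the base axis. Payload 19 kg.
Tool frame: the origin (TCP) lies midway between the tips of the shut fingers; the grasp point (between the pads) lies 19 mm behind it; z points along the fingers, y is the line along which they close (so a half turn about z gives the same grasp; the last joint's range is limited). The gripper opens to 85 mm and grips with 20 to 120 N. Pads are 22 mm wide; open, the fingers measure 114 mm over their backs; the gripper's body (76 mm by 85 mm) begins 54 mm behind the grasp point. The pads swing forward as they close: fully open they stand 13 mm farther back than shut.
Start: joints at [0.976, 0.15, 1.437, -0, 1.554, -0.134], TCP at [0.256, 0.515, 0.231] pointing down, gripper open.
Joint ranges: [-2.8, 2.8], [-0.68, 2.1], [0.12, 2.68], [-1.39, 4.53], [0.16, 2.79], [-2.81, 2.81]. Speed limits (rad/s): [1.89, 1.89, 2.22, 3.01, 3.01, 3.01].

### API

Orientations are given as a unit quaternion [x, y, z, w].
In Python, from station import arm gives the robot as it stands.
- The arm moves only by the tool send_rows, never from a script. Its argument "plan" is a list of rows, each a list of 7 numbers: the turn, a rotation vector about the tool's x, y, z scaled (see below), then the shift along the tool's x, y, z scaled (see below), then the opening, from -1 (shut) to 1 (fully open). In form: [[wx, wy, wz, dx, dy, dz, hand], ...]. A call has exactly 10 rows; each row shifts and turns the commanded pose from where the row before left it, along the tool's axes as they then stand; what a row does not reach is not made up. The controller multiplies each number of a shift by 0.1 m and each number of a turn by 2 rad. A row lasts 1/12 s, in which the tool goes at most 41.7 mm and 7.16 degrees, less where a joint would pass 70% of its speed; a pose out of reach is approached as far as the arm can. A call with a number of a shift or a turn outside -1 to 1 is refused whole. A call with a gripper value outside its range is refused whole. The fingers move at their own pace and stop on an object; the grip force is fixed at half the most. Time passes only in rows, so rows that do not move let the fingers close, or fill a call up. It gives the time, the measured TCP pose, the force, the opening and the grip force at its end, in the units of the state.
- arm.get_obs(): the state, without advancing time (a new reading comes with each control period).
- arm.get_image(name): name is "scene" or "top" or "wrist"; returns a dict with "pixels" (400x640x3 uint8, red, green, blue), "mtx" (3x3 intrinsics, pixels), "pose" (4x4, takes a point from camera to world coordinates). Camera axes: x right, y up, looking along -z (the intrinsics and any distortion apply to the point x, -y, -z); pixel columns grow to the right and rows downward; lengths in m; the calibration is good to about 2 mm. The wrist camera is an equidistant fisheye: a pixel r from the principal point sees the ray r / f radians off the axis. A picture is of the moment at which its call begins. There is no depth.
- arm.finish_job(): hands the job in; it is judged then, once.
The state is a dict: "time": time; "qpos": joint angles; "dq": joint speeds; "joint_efforts": joint torques, N m; "eef_pos": TCP position; "orientation": TCP orientation; "force": force on the tool from outside, world axes, zero at the start; "ft_torque": the same for the moment, N m; "grip_width": opening from 0.0 (shut) to 1.0 (fully open); "gripper_force": force on a finger pad.
Only numpy, scipy, OpenCV 4.12 (cv2) and the standard library are available. Lean on these libraries where they do the work, as an engineer would, in place of code of your own. Each camera call takes 0.05 s, during which the arm holds its last target. There are 200 camera calls.

### The job

The steel sample plate on the stand has dried and must be made ready to be taken by its edge. With a fingertip push the stop at the stand's mouth fully aside, then push the plate from behind along its runners until its bare front end, the part without spots, hangs out beyond the ends of the runners, about 35 mm, and leave it resting there. Only push: do not grip or lift the plate, keep off its spotted face, and leave everything else where it stands.

Things in the scene. Friction and masses are not known exactly. Their poses are not given: they have to be found in the camera images.
- stand: Fixed aluminium stand, 180 (x) by 106 (y) by 50 mm high. Origin: centre of its underside, on the worktop. x runs along the runners; mouth at the -x end, rear (+x) end open. Side guides 8 mm thick, inner faces at y = -45 and +45 mm, tops 50 mm high. On the -y side at the mouth a bed for the stop, 26 mm wide (centre x = -77 mm), 49 mm high, reaches out to y = -119 mm.
- runner_end (a point): Middle of the mouth, at the very ends of the two runners and the height of their tops: stand frame (-90, 0, 40) mm; same axes as the stand. Between the runners is an open slot 58 mm wide (y -29 to +29) over the whole 180 mm; its floor is 10 mm above the worktop, so a fingertip can go down between the runners behind the plate.
- stop (a joint): Sliding stop at the mouth: dark steel bar, 66 by 12 by 11 mm, across the plate's way; slides along the stand's -y. 0 = closed (bar tip at stand y = -8 mm, 37 mm into the channel), grows to 0.048 m = end of travel, fully open; from 0.038 the plate can pass. It stays where it is left; about 2 N moves it.
- stop_tab (a point): Upright black thumb tab on the stop: middle of its inner (+y) face, to be pushed towards the stand's -y. Tab 18 mm wide (stand x), 6 mm thick (y), from 52 to 80 mm above the worktop; this point at 67 mm. Moves with the stop; at joint 0 it is at stand (-77, -27) mm. Free space lies on its inner side, over the channel (plate top 46 mm).
- plate: Loose flat steel sample plate, 128 (x) by 86 (y) by 5 mm, about 0.2 kg, lying on the runners between the guides (2 mm play each side). Origin: centre of its underside, 40 mm above the worktop. Its -x end is the front (towards the mouth): the front 37 mm are bare but for a blank white label, the rest carries a grid of dark spots. A push of 1 to 3 N on the rear edge slides it.
- plate_front (a point): Middle of the plate's front (leading) edge, at its underside.
- plate_rear (a point): Middle of the plate's rear edge, at its underside: the edge to push on, towards the stand's -x.
- plate_face: Spotted area on top of the plate, 86 by 74 mm, raised 0.5 mm, from 37 mm behind the front edge to 5 mm before the rear edge; must not be touched. Origin: centre of the plate's top.
- forceps: Bystander: steel forceps, 126 mm long, lying beside the stand on its -y side.
- vial: Bystander: small vial with white cap, 22 mm wide, 54 mm high, standing beside the stand on its +y side.
- petri: Bystander: petri dish, 60 mm wide, 15 mm high, behind the stand's rear end.
- pipette: Bystander: pipette, 296 mm long, lying at the left.
- microrack: Bystander: low rack with small tubes, 68 by 128 by 47 mm, behind the stand.
- media: Bystander: media bottle with screw cap, 70 mm wide, 142 mm high, behind on the right.
- cycler_front (a point): Point on the worktop at the front foot of the big fixed thermal cycler, which stands beyond this point (+x), about 0.4 m tall and from y = -0.2 to y = +0.15 m. To get from the robot's start on the left to the stand on the right, the arm must swing round on the robot's side of this point, with the hand's width to spare.

How it is judged:
By the outcome, as a careful person would: the job done as asked, in the order asked, and still so for the second after the job is handed in, with the robot touching nothing.
It also fails if it takes over 48 s, if anything falls off the work surface, if the arm or the gripper's body presses on something with over 40 N, if the wrist force passes 120 N, or if a joint passes its speed limit or range.

## Working session

There is one attempt and no reset: what is moved stays moved. The work goes in short steps, Python scripts to look and compute and a tool call to move; the robot and the scene stay as the last step left them, time stands still between calls to the robot, and variables do not carry over. Pictures are saved under pics/ and viewed, at most 10 in all, crops included, and the job is handed in when it is done.

Besides the shell and the picture viewer there is one more tool, called after "Call:" as name(argument=value, ...), one argument or row to a line, values as JSON. send_rows: Moves the arm, as the interface text tells. Shifts and turns lie within -1 to 1; 1 stands for 0.1 m of shift or 2 rad of turn. Its arguments: {"type":"object","properties":{"plan":{"type":"array","items":{"type":"array","items":{"type":"number","minimum":-1,"maximum":1}}}},"required":["plan"]}

```bash
mkdir -p pics; cat > h.py <<'E'
import numpy as np, cv2
from station import arm
def grab(n,tag):
    im=arm.get_image(n); cv2.imwrite(f'pics/{tag}.png',cv2.cvtColor(im['pixels'],cv2.COLOR_RGB2BGR))
    np.savez(f'pics/{tag}.npz',**im); return im
def ray(im,u,v):
    K=im['mtx'];T=im['pose'];d=np.array([(u-K[0,2])/K[0,0],-(v-K[1,2])/K[1,1],-1]);return T[:3,3],T[:3,:3]@d
def onz(im,u,v,z):
    o,d=ray(im,u,v);return o+d*(z-o[2])/d[2]
def proj(im,p):
    T=im['pose'];K=im['mtx'];c=T[:3,:3].T@(np.asarray(p)-T[:3,3]);c=c*[1,-1,-1];q=K@(c/c[2]);return q[:2]
E
python3 - <<'E'
from h import *
o=arm.get_obs();print({k:np.round(v,3) for k,v in o.items()})
for n in('scene','top'):
    im=grab(n,n+'0');print(n,im['pose'].round(3).tolist(),im['mtx'].round(1).tolist(),[k for k in im])
E
```

```text
{'time': np.float64(0.0), 'qpos': array([ 0.976,  0.151,  1.438, -0.   ,  1.554, -0.134]), 'dq': array([ 0.001,  0.   , -0.   , -0.001,  0.   ,  0.   ]), 'joint_efforts': array([-5.0000e-03, -7.1306e+01, -5.7084e+01, -1.0000e-03,  9.0000e-03,
       -0.0000e+00]), 'eef_pos': array([0.256, 0.515, 0.231]), 'orientation': array([ 0.228,  0.974, -0.001, -0.   ]), 'force': array([-0.187,  0.087,  0.368]), 'ft_torque': array([-0.013,  0.022,  0.013]), 'gripper_force': np.float64(0.0), 'grip_width': np.float64(1.001)}
scene [[-1.0, 0.022, -0.01, 0.576], [-0.024, -0.881, 0.473, 0.42], [0.001, 0.473, 0.881, 0.952], [0.0, 0.0, 0.0, 1.0]] [[391.5, 0.0, 324.2], [0.0, 391.5, 200.3], [0.0, 0.0, 1.0]] ['pixels', 'mtx', 'pose']
top [[0.045, 0.978, -0.205, 0.307], [-0.999, 0.044, -0.007, -0.043], [0.003, 0.205, 0.979, 1.353], [0.0, 0.0, 0.0, 1.0]] [[501.7, 0.0, 321.7], [0.0, 501.7, 200.2], [0.0, 0.0, 1.0]] ['pixels', 'mtx', 'pose']
```

View pics/top0.png

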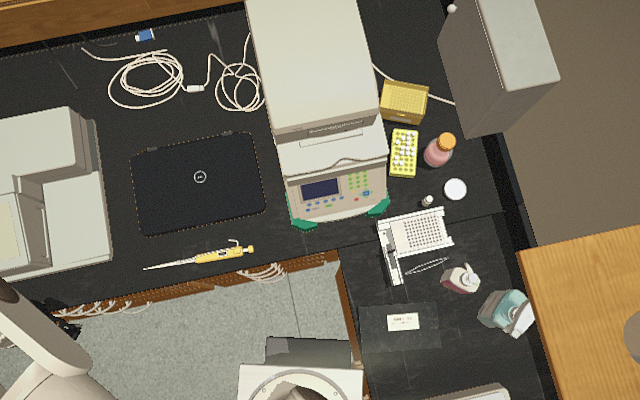

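View pics/scene0.png

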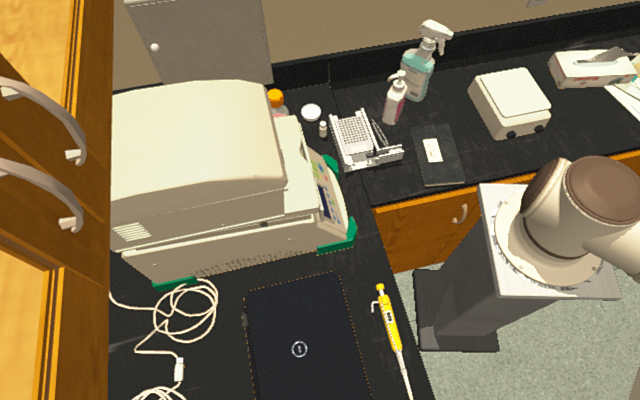

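```bash
python3 - <<'E'
from h import *
a=cv2.imread('pics/top0.png')[170:300,360:490];b=cv2.imread('pics/scene0.png')[80:190,300:430]
cv2.imwrite('pics/c0.png',np.hstack([cv2.resize(a,(390,390),interpolation=cv2.INTER_CUBIC),cv2.resize(b,(390,330),interpolation=cv2.INTER_CUBIC)[:390] if 0 else cv2.copyMakeBorder(cv2.resize(b,(390,330),interpolation=cv2.INTER_CUBIC),0,60,0,0,cv2.BORDER_CONSTANT)]))
im=np.load('pics/top0.npz')
for n,u,v,z in [('base?',300,390,0.0),('stand',420,235,.05),('greenfootL',303,224,0),('footR',385,207,0),('petri',455,189,.015),('vialcap',429,199,.054)]: print(n,onz(im,u,v,z).round(3))
E
```

```text
base? [ 0.093 -0.001  0.   ]
stand [ 0.498 -0.295  0.05 ]
greenfootL [0.521 0.014 0.   ]
footR [ 0.579 -0.209  0.   ]
petri [ 0.634 -0.398  0.015]
vialcap [ 0.595 -0.318  0.054]
```

View pics/c0.png

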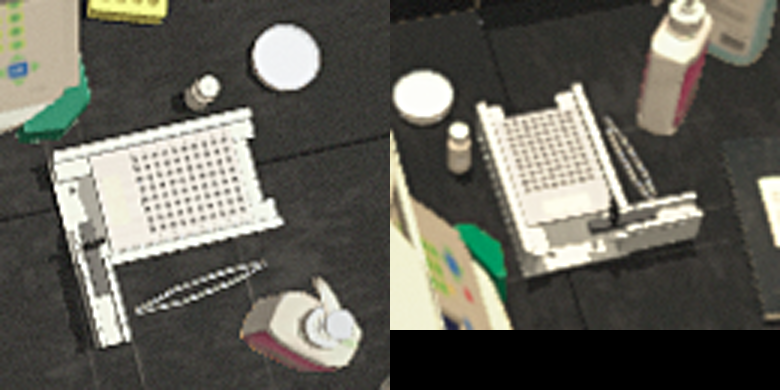

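```bash
cat >> h.py <<'E'
def fit(P,W):
    P=np.asarray(P,float);W=np.asarray(W,float);a=P-P.mean(0);b=W-W.mean(0)
    th=np.arctan2((a[:,0]*b[:,1]-a[:,1]*b[:,0]).sum(),(a*b).sum());R=np.array([[np.cos(th),-np.sin(th)],[np.sin(th),np.cos(th)]])
    t=W.mean(0)-R@P.mean(0);return th,R,t,(W-(P@R.T+t))*1000
E
python3 - <<'E'
from h import *
im=np.load('pics/top0.npz')
S=[(-.09,.053,.05),(.09,.053,.05),(.09,-.053,.05),(-.09,-.119,.049),(-.064,-.119,.049)]
C=[(53,153),(250,110),(282,222),(100,347),(130,340)]
W=[onz(im,360+c[0]/3,170+c[1]/3,s[2])[:2] for c,s in zip(C,S)]
th,R,t,r=fit([s[:2] for s in S],W);print('th',th,'t',t.round(4));print(r.round(1))
f=lambda x,y:(R@[x,y]+t).round(3)
print('tab',f(-.077,-.027),'rear',f(.09,0),'mouthcorner',f(-.09,.053))
for n,u,v,z in [('plateRear',252,190,.045),('spots first col',140,190,.046),('spots last col',240,175,.046),('soap top',318,330,.12),('soap base',285,345,0.0),('foot corner',88,100,0),('foot bottom',20,135,0),('cyc panel',75,60,.1)]:
    p=onz(im,360+u/3,170+v/3,z)[:2];print(n,p.round(3),'stand',(R.T@(p-t)).round(3))
np.savez('stand.npz',th=th,R=R,t=t)
E
```

```text
th -1.302607418955943 t [ 0.503  -0.2838]
[[-0.2 -1. ]
 [-1.6 -0.4]
 [ 2.5  0.4]
 [-0.4  0.7]
 [-0.2  0.2]]
tab [ 0.457 -0.217] rear [ 0.527 -0.371] mouthcorner [ 0.53  -0.183]
plateRear [ 0.506 -0.36 ] stand [ 0.074 -0.017]
spots first col [ 0.501 -0.261] stand [-0.022  0.004]
spots last col [ 0.519 -0.349] stand [ 0.067 -0.002]
soap top [ 0.382 -0.394] stand [ 0.075 -0.146]
soap base [ 0.375 -0.399] stand [ 0.077 -0.154]
foot corner [ 0.589 -0.22 ] stand [-0.038  0.1  ]
foot bottom [ 0.554 -0.159] stand [-0.107  0.082]
cyc panel [ 0.603 -0.196] stand [-0.059  0.12 ]
```

Call:
send_rows(
  plan=[
    [0, 0, 0.0601, 0, 0, 0, -1],
    [0, 0, 0.0601, 0, 0, 0, -1],
    [0, 0, 0.0601, 0, 0, 0, -1],
    [0, 0, 0.0601, 0, 0, 0, -1],
    [0, 0, 0.0601, 0, 0, 0, -1],
    [0, 0, 0.0601, 0, 0, 0, -1],
    [0, 0, 0.0601, 0, 0, 0, -1],
    [0, 0, 0, 0, -0.2, 0, -1],
    [0, 0, 0, 0, -0.2, 0, -1],
    [0, 0, 0, 0, -0.15, 0, -1],
  ],
)

```text
time: 0.93
eef_pos: [0.2015, 0.4999, 0.2309]
orientation: [0.606, 0.795, -0.001, -0.0]
force: [0.2, -0.8, -0.7]
grip_width: -0.004
gripper_force: 0.0
```

Call:
send_rows(
  plan=[
    [0, 0, 0, -0.3, 0, 0, -1],
    [0, 0, 0, -0.3, 0, 0, -1],
    [0, 0, 0, -0.3, 0, 0, -1],
    [0, 0, 0, -0.3, 0, 0, -1],
    [0, 0, 0, -0.3, 0, 0, -1],
    [0, 0, 0, -0.3, 0, 0, -1],
    [0, 0, 0, -0.3, 0, 0, -1],
    [0, 0, 0, -0.3, 0, 0, -1],
    [0, 0, 0, -0.3, 0, 0, -1],
    [0, 0, 0, -0.3, 0, 0, -1],
  ],
)

```text
time: 1.77
eef_pos: [0.282, 0.2099, 0.2313]
orientation: [0.606, 0.796, 0.0, 0.0]
force: [0.2, 1.4, -0.2]
grip_width: 0.002
gripper_force: 0.0
```

Call:
send_rows(
  plan=[
    [0, 0, 0, -0.3, 0, 0, -1],
    [0, 0, 0, -0.3, 0, 0, -1],
    [0, 0, 0, -0.3, 0, 0, -1],
    [0, 0, 0, -0.3, 0, 0, -1],
    [0, 0, 0, -0.3, 0, 0, -1],
    [0, 0, 0, -0.3, 0, 0, -1],
    [0, 0, 0, -0.3, 0, 0, -1],
    [0, 0, 0, -0.3, 0, 0, -1],
    [0, 0, 0, -0.3, 0, 0, -1],
    [0, 0, 0, -0.3, 0, 0, -1],
  ],
)

```text
time: 2.6
eef_pos: [0.3618, -0.0796, 0.2314]
orientation: [0.606, 0.795, -0.0, 0.0]
force: [0.2, 0.3, -0.0]
grip_width: 0.001
gripper_force: 0.0
```

Call:
send_rows(
  plan=[
    [0, 0, 0, -0.3, 0, 0, -1],
    [0, 0, 0, -0.3, 0, 0, -1],
    [0, 0, 0, -0.3, 0, 0, -1],
    [0, 0, 0, 0, 0, 0, -1],
    [0, 0, 0, 0, 0, 0, -1],
    [0, 0, 0, 0, 0, 0, -1],
    [0, 0, 0, 0, 0, 0, -1],
    [0, 0, 0, 0, 0, 0, -1],
    [0, 0, 0, 0, 0, 0, -1],
    [0, 0, 0, 0, 0, 0, -1],
  ],
)

```text
time: 3.43
eef_pos: [0.3858, -0.1644, 0.2315]
orientation: [0.606, 0.796, -0.0, 0.0]
force: [-0.2, -0.8, 0.4]
grip_width: -0.002
gripper_force: 0.0
```

```bash
python3 - <<'E'
from h import *
o=arm.get_obs();s=np.load('stand.npz');print(o['eef_pos'],s['R'].T@(o['eef_pos'][:2]-s['t']),o['qpos'].round(2))
im=grab('wrist','w1');print(im['mtx'].round(1).tolist(),im['pose'].round(3).tolist())
E
```

```text
[ 0.3857734  -0.16435905  0.2315089 ] [-0.14626706 -0.08139063] [-0.59 -0.18  1.76 -0.    1.56 -0.86]
[[309.7, 0.0, 318.7], [0.0, 309.7, 199.9], [0.0, 0.0, 1.0]] [[0.964, -0.252, -0.086, 0.364], [0.266, 0.912, 0.312, -0.084], [-0.0, -0.324, 0.946, 0.373], [0.0, 0.0, 0.0, 1.0]]
```

View pics/w1.png

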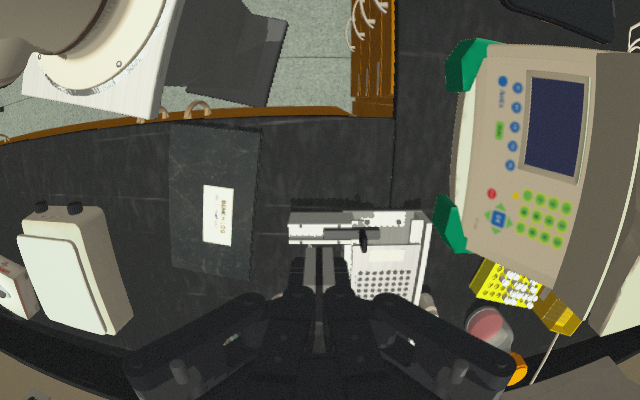

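```bash
cat >> h.py <<'E'
def wonz(im,u,v,z):
    K=im['mtx'];T=im['pose'];x=(u-K[0,2])/K[0,0];y=(v-K[1,2])/K[1,1];r=np.hypot(x,y);s=np.sin(r)/r
    d=T[:3,:3]@np.array([x*s,-y*s,-np.cos(r)]);o=T[:3,3];return o+d*(z-o[2])/d[2]
E
python3 -c "
import cv2;a=cv2.imread('pics/w1.png')[200:310,280:440];cv2.imwrite('pics/c1.png',cv2.resize(a,(800,550),interpolation=cv2.INTER_CUBIC))"
```

```text
(no output)
```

View pics/c1.png

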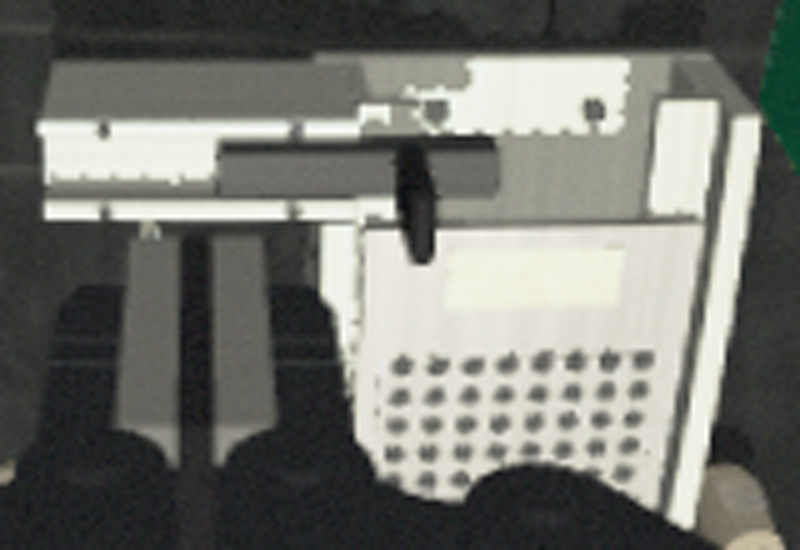

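```bash
python3 - <<'E'
from h import *
im=np.load('pics/w1.npz');s=np.load('stand.npz');R,t=s['R'],s['t']
S=[(-.09,-.119,.049),(-.064,-.119,.049),(-.09,.053,.05),(-.09,.045,.05)]
C=[(40,122),(42,218),(762,115),(728,113)]
w=lambda c,z:wonz(im,280+c[0]/5,200+c[1]/5,z)[:2]
W=[w(c,q[2]) for c,q in zip(C,S)]
th,R2,t2,r=fit([q[:2] for q in S],W);print(th,t2.round(4));print(r.round(1))
for n,c,z in[('tip1',(498,140),.052),('tip2',(498,195),.052),('tabR',(435,255),.08),('tabL',(407,262),.08),('front L',(362,226),.045),('front R',(702,222),.045),('spots row1',(525,361),.046),('row5',(525,476),.046)]:
    p=w(c,z);print(n,(R.T@(p-t)).round(4),(R2.T@(p-t2)).round(4))
np.savez('stand2.npz',R=R2,t=t2)
E
```

```text
-1.2976275855392876 [ 0.5049 -0.2836]
[[ 1.3 -0.3]
 [ 0.4  0.8]
 [-0.3 -0.5]
 [-1.3 -0. ]]
tip1 [-0.0852 -0.0113] [-0.0854 -0.0127]
tip2 [-0.071  -0.0101] [-0.0713 -0.0116]
tabR [-0.0705 -0.0291] [-0.0709 -0.0306]
tabL [-0.0689 -0.0351] [-0.0693 -0.0366]
front L [-0.0597 -0.0411] [-0.0602 -0.0426]
front R [-0.0589  0.0442] [-0.0589  0.0427]
spots row1 [-0.021   0.0023] [-0.0212  0.0006]
row5 [0.0155 0.0062] [0.0153 0.0043]
```

Call:
send_rows(
  plan=[
    [0, 0, 0, -0.23, 0.2, 0, -1],
    [0, 0, 0, -0.23, 0.2, 0, -1],
    [0, 0, 0, -0.23, 0.2, 0, -1],
    [0, 0, 0, 0, 0.23, 0, -1],
    [0, 0, 0, 0, 0, 0.3, -1],
    [0, 0, 0, 0, 0, 0.3, -1],
    [0, 0, 0, 0, 0, 0.3, -1],
    [0, 0, 0, 0, 0, 0.3, -1],
    [0, 0, 0, 0, 0, 0, -1],
    [0, 0, 0, 0, 0, 0, -1],
  ],
)

```text
time: 4.32
eef_pos: [0.4837, -0.209, 0.111]
orientation: [0.606, 0.795, -0.0, -0.001]
force: [0.1, 0.3, 1.2]
grip_width: 0.003
gripper_force: 0.0
```

```bash
python3 - <<'E'
from h import *
o=arm.get_obs()
for f in('stand','stand2'):
    s=np.load(f+'.npz');print(o['eef_pos'],s['R'].T@(o['eef_pos'][:2]-s['t']))
im=grab('wrist','w2')
cv2.imwrite('pics/c2.png',cv2.cvtColor(cv2.resize(im['pixels'][180:380,180:460],(784,560)),cv2.COLOR_RGB2BGR))
E
```

```text
[ 0.48367134 -0.20897683  0.11104376] [-0.07730272  0.00118462]
[ 0.48367134 -0.20897683  0.11104376] [-0.07752422 -0.00027618]
```

View pics/c2.png

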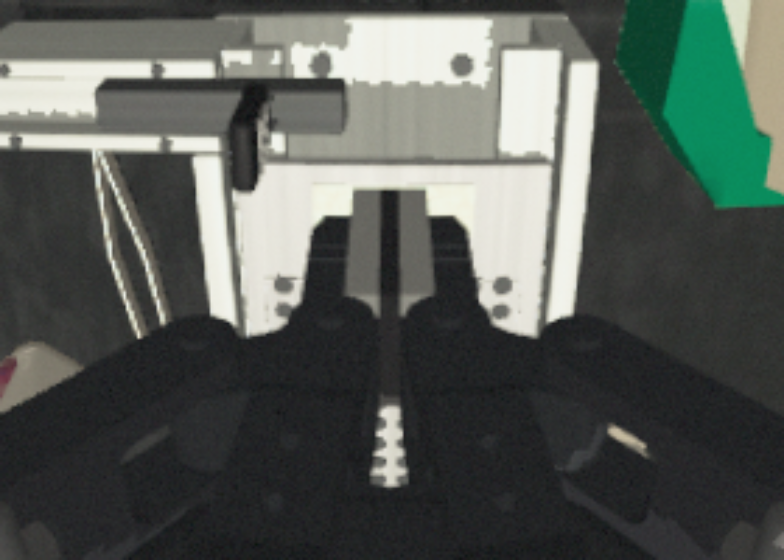

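Call:
send_rows(
  plan=[
    [0, 0, 0, 0, 0, 0.25, -1],
    [0, 0, 0, 0, 0, 0.26, -1],
    [0, 0, 0, 0, 0, 0, -1],
    [0, 0, 0, 0, -0.06, 0, -1],
    [0, 0, 0, 0, -0.06, 0, -1],
    [0, 0, 0, 0, -0.06, 0, -1],
    [0, 0, 0, 0, -0.06, 0, -1],
    [0, 0, 0, 0, -0.06, 0, -1],
    [0, 0, 0, 0, -0.06, 0, -1],
    [0, 0, 0, 0, -0.06, 0, -1],
  ],
)

```text
time: 5.2
eef_pos: [0.4432, -0.2208, 0.0608]
orientation: [0.606, 0.795, -0.0, 0.0]
force: [1.6, 0.1, 2.0]
grip_width: -0.004
gripper_force: 0.9
```

Call:
send_rows(
  plan=[
    [0, 0, 0, 0, -0.04, 0, -1],
    [0, 0, 0, 0, -0.04, 0, -1],
    [0, 0, 0, 0, -0.04, 0, -1],
    [0, 0, 0, 0, -0.02, 0, -1],
    [0, 0, 0, 0, -0.02, 0, -1],
    [0, 0, 0, 0, 0, 0, -1],
    [0, 0, 0, 0, 0, 0, -1],
    [0, 0, 0, 0, 0, 0, -1],
    [0, 0, 0, 0, 0, 0, -1],
    [0, 0, 0, 0, 0, 0, -1],
  ],
)

```text
time: 6.03
eef_pos: [0.4282, -0.2247, 0.0602]
orientation: [0.606, 0.795, -0.0, -0.0]
force: [0.6, 0.2, -0.6]
grip_width: -0.002
gripper_force: 0.0
```

Call:
send_rows(
  plan=[
    [0, 0, 0, 0, -0.015, 0, -1],
    [0, 0, 0, 0, -0.015, 0, -1],
    [0, 0, 0, 0, 0, 0, -1],
    [0, 0, 0, 0, 0, 0, -1],
    [0, 0, 0, 0, 0, 0, -1],
    [0, 0, 0, 0, 0, 0, -1],
    [0, 0, 0, 0, 0, 0, -1],
    [0, 0, 0, 0, 0, 0, -1],
    [0, 0, 0, 0, 0, 0, -1],
    [0, 0, 0, 0, 0, 0, -1],
  ],
)

```text
time: 6.87
eef_pos: [0.4253, -0.2256, 0.0603]
orientation: [0.606, 0.795, -0.0, -0.0]
force: [0.3, -0.3, -0.8]
grip_width: -0.003
gripper_force: 0.0
```

```bash
python3 - <<'E'
from h import *
o=arm.get_obs();print(o['force'],o['joint_efforts'].round(1))
for f in('stand','stand2'):
    s=np.load(f+'.npz');print(o['eef_pos'],s['R'].T@(o['eef_pos'][:2]-s['t']))
im=grab('wrist','w3')
cv2.imwrite('pics/c3.png',cv2.cvtColor(cv2.resize(im['pixels'][150:300,240:440],(800,600),interpolation=cv2.INTER_CUBIC),cv2.COLOR_RGB2BGR))
E
```

```text
[ 0.34478469 -0.28269943 -0.76262718] [  0.  -57.8 -50.   -0.    0.    0. ]
[ 0.42528443 -0.22556627  0.06032443] [-0.076778   -0.05951105]
[ 0.42528443 -0.22556627  0.06032443] [-0.07730176 -0.06097371]
```

View pics/c3.png

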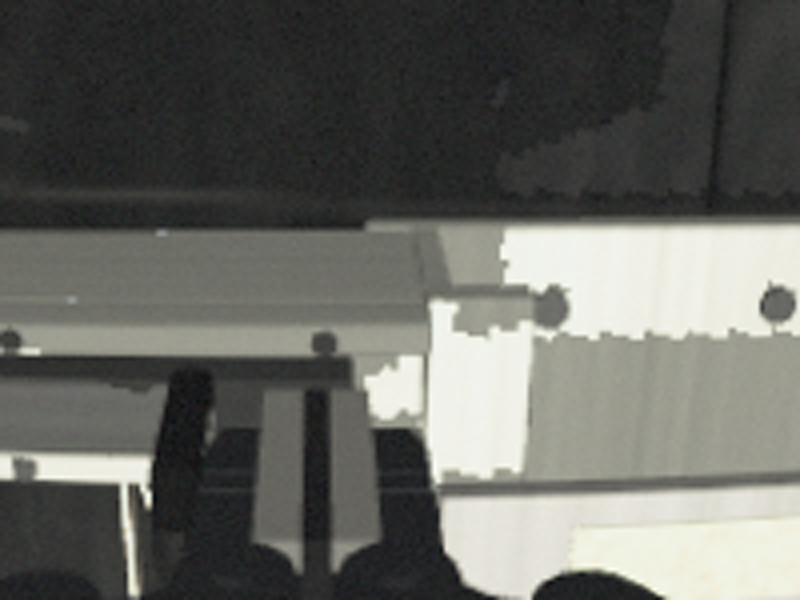

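Call:
send_rows(
  plan=[
    [0, 0, 0, 0, -0.015, 0, -1],
    [0, 0, 0, 0, 0, 0, -1],
    [0, 0, 0, 0, -0.015, 0, -1],
    [0, 0, 0, 0, 0, 0, -1],
    [0, 0, 0, 0, 0, 0, -1],
    [0, 0, 0, 0, 0, 0, -1],
    [0, 0, 0, 0, 0, 0, -1],
    [0, 0, 0, 0, 0, 0, -1],
    [0, 0, 0, 0, 0, 0, -1],
    [0, 0, 0, 0, 0, 0, -1],
  ],
)

```text
time: 7.75
eef_pos: [0.4242, -0.226, 0.0607]
orientation: [0.606, 0.795, 0.001, 0.002]
force: [18.9, 6.2, -5.9]
grip_width: -0.002
gripper_force: 9.9
```

```bash
python3 - <<'E'
from h import *
im=np.load('pics/w3.npz');s=np.load('stand2.npz')
for n,c,z in [('bartip',(352,360),.052),('corner',(528,300),.05),('corner2',(428,300),.05)]:
    print(n,(s['R'].T@(wonz(im,240+c[0]/4,150+c[1]/4,z)[:2]-s['t'])).round(4))
E
```

```text
bartip [-0.086  -0.0558]
corner [-0.0938 -0.032 ]
corner2 [-0.0939 -0.0456]
```

Call:
send_rows(
  plan=[
    [0, 0, 0, 0, 0.06, 0, -1],
    [0, 0, 0, 0, 0.12, 0, -1],
    [0, 0, 0, 0, 0, -0.3, -1],
    [0, 0, 0, 0, 0, -0.3, -1],
    [0, 0, 0, 0, 0, -0.3, -1],
    [0, 0, 0, 0, 0.23, -0.1, -1],
    [0, 0, 0, -0.3, 0.23, 0, -1],
    [0, 0, 0, -0.3, 0, 0, -1],
    [0, 0, 0, -0.3, 0, 0, -1],
    [0, 0, 0, 0, 0, 0, -1],
  ],
)

```text
time: 8.58
eef_pos: [0.5093, -0.2998, 0.1595]
orientation: [0.607, 0.795, -0.001, 0.0]
force: [0.6, -0.3, -0.1]
grip_width: 0.001
gripper_force: 0.0
```

Call:
send_rows(
  plan=[
    [0, 0, 0, -0.3, 0, 0, -1],
    [0, 0, 0, -0.3, 0, 0, -1],
    [0, 0, 0, -0.24, 0, 0, -1],
    [0, 0, 0, 0, 0, 0, -1],
    [0, 0, 0, 0, 0, 0.2, -1],
    [0, 0, 0, 0, 0, 0.2, -1],
    [0, 0, 0, 0, 0, 0.2, -1],
    [0, 0, 0, 0, 0, 0, -1],
    [0, 0, 0, 0, 0, 0, -1],
    [0, 0, 0, 0, 0, 0, -1],
  ],
)

```text
time: 9.42
eef_pos: [0.5308, -0.3771, 0.1016]
orientation: [0.606, 0.795, -0.0, 0.001]
force: [0.1, 0.0, 0.5]
grip_width: 0.001
gripper_force: 0.0
```

```bash
python3 - <<'E'
from h import *
o=arm.get_obs();print(o['force'],o['qpos'].round(2))
for f in('stand','stand2'):
    s=np.load(f+'.npz');print(o['eef_pos'],s['R'].T@(o['eef_pos'][:2]-s['t']))
a=grab('top','t4')['pixels'][170:300,360:490];b=grab('scene','s4')['pixels'][80:190,300:430];c=grab('wrist','w4')
b=cv2.copyMakeBorder(b,0,20,0,0,cv2.BORDER_CONSTANT)
cv2.imwrite('pics/c4.png',cv2.cvtColor(cv2.resize(np.hstack([a,b]),(780,390),interpolation=cv2.INTER_CUBIC),cv2.COLOR_RGB2BGR))
E
```

```text
[0.09828685 0.03546296 0.54054624] [-0.74  0.38  1.42 -0.    1.34 -1.  ]
[ 0.53080167 -0.37714175  0.10161439] [0.09733956 0.00206888]
[ 0.53080167 -0.37714175  0.10161439] [ 0.0971203  -0.00026161]
```

View pics/c4.png

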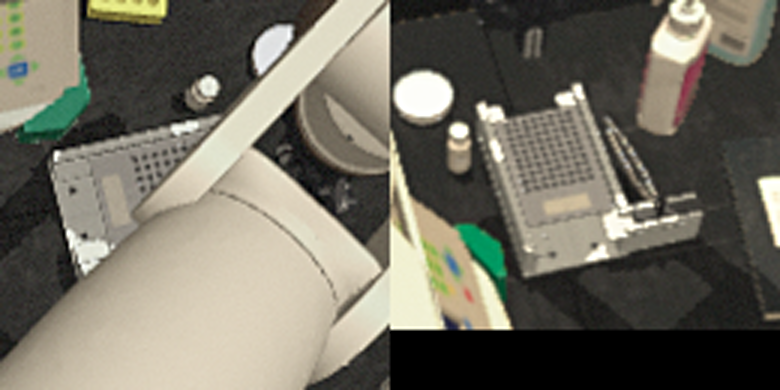

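Call:
send_rows(
  plan=[
    [0, 0, 0, 0, 0, 0.2, -1],
    [0, 0, 0, 0, 0, 0.2, -1],
    [0, 0, 0, 0, 0, 0.2, -1],
    [0, 0, 0, 0, 0, 0.13, -1],
    [0, 0, 0, 0, 0, 0, -1],
    [0, 0, 0, 0.05, 0, 0, -1],
    [0, 0, 0, 0.05, 0, 0, -1],
    [0, 0, 0, 0.05, 0, 0, -1],
    [0, 0, 0, 0.05, 0, 0, -1],
    [0, 0, 0, 0.05, 0, 0, -1],
  ],
)

```text
time: 10.4
eef_pos: [0.5239, -0.3529, 0.0284]
orientation: [0.606, 0.795, -0.0, 0.001]
force: [-0.1, -2.2, 0.9]
grip_width: 0.003
gripper_force: 1.2
```

Call:
send_rows(
  plan=[
    [0, 0, 0, 0.05, 0, 0, -1],
    [0, 0, 0, 0.05, 0, 0, -1],
    [0, 0, 0, 0.05, 0, 0, -1],
    [0, 0, 0, 0.05, 0, 0, -1],
    [0, 0, 0, 0.03, 0, 0, -1],
    [0, 0, 0, 0.02, 0, 0, -1],
    [0, 0, 0, 0, 0, 0, -1],
    [0, 0, 0, 0, 0, 0, -1],
    [0, 0, 0, 0, 0, 0, -1],
    [0, 0, 0, 0, 0, 0, -1],
  ],
)

```text
time: 11.23
eef_pos: [0.5169, -0.329, 0.0271]
orientation: [0.606, 0.795, -0.0, -0.0]
force: [0.2, 0.6, -0.2]
grip_width: 0.0
gripper_force: 0.0
```

```bash
python3 - <<'E'
from h import *
o=arm.get_obs();print(o['force'])
for f in('stand','stand2'):
    s=np.load(f+'.npz');print(o['eef_pos'],s['R'].T@(o['eef_pos'][:2]-s['t']))
b=grab('scene','s5')['pixels'][80:190,300:430];c=grab('wrist','w5')['pixels'][130:240,230:410]
cv2.imwrite('pics/c5.png',cv2.cvtColor(cv2.resize(c,(800,490),interpolation=cv2.INTER_CUBIC),cv2.COLOR_RGB2BGR))
E
```

```text
[ 0.23187938  0.60261642 -0.17530635]
[ 0.51690665 -0.32897093  0.02713103] [0.04720875 0.00143516]
[ 0.51690665 -0.32897093  0.02713103] [ 0.04698695 -0.00064569]
```

View pics/c5.png

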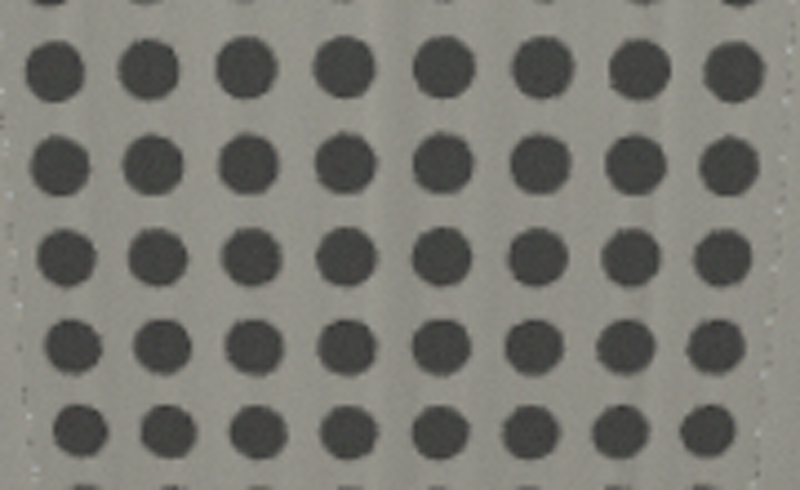

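Call:
send_rows(
  plan=[
    [0, 0, 0, 0.05, 0, 0, -1],
    [0, 0, 0, 0.05, 0, 0, -1],
    [0, 0, 0, 0.05, 0, 0, -1],
    [0, 0, 0, 0.04, 0, 0, -1],
    [0, 0, 0, 0.03, 0, 0, -1],
    [0, 0, 0, 0, 0, 0, -1],
    [0, 0, 0, 0, 0, 0, -1],
    [0, 0, 0, 0, 0, 0, -1],
    [0, 0, 0, 0, 0, 0, -1],
    [0, 0, 0, 0, 0, 0, -1],
  ],
)

```text
time: 12.17
eef_pos: [0.5112, -0.3078, 0.0273]
orientation: [0.606, 0.795, -0.0, -0.0]
force: [-0.4, 0.1, -0.2]
grip_width: 0.002
gripper_force: 0.0
```

```bash
cat > m.py <<'E'
from h import *
import sys
o=arm.get_obs();s=np.load('stand2.npz');st=lambda p:s['R'].T@(p[:2]-s['t'])
print(o['force'].round(1),o['eef_pos'][2],st(o['eef_pos']).round(4))
im=grab('wrist',sys.argv[1]);g=cv2.cvtColor(im['pixels'],cv2.COLOR_RGB2GRAY)
n,l,S,c=cv2.connectedComponentsWithStats((g<100).astype(np.uint8))
P=[]
for i in range(1,n):
    if 40<S[i,4]<400 and .75<S[i,2]/S[i,3]<1.3:
        q=st(wonz(im,*c[i],.0465))
        if abs(q[1])<.045: P.append(q)
P=np.array(P);P=P[P[:,0].argsort()];print('spot x mm',(P[:,0]*1000).round(0).astype(int).tolist());print('y',(np.sort(P[:9,1])*1000).round())
for y in(-.03,0,.02,.035):
  pr=[]
  for u in [0]:
    # profile along stand x at stand y, height .045, by inverse mapping
    K=im['mtx'];T=im['pose'];X=np.arange(-.16,-.07,.001);w=np.c_[(np.c_[X,X*0+y]@s['R'].T+s['t']),X*0+.045]
    d=(w-T[:3,3])@T[:3,:3]*[1,-1,-1];th=np.arctan2(np.hypot(d[:,0],d[:,1]),d[:,2]);k=th/np.hypot(d[:,0],d[:,1])
    uv=np.c_[d[:,0]*k*K[0,0]+K[0,2],d[:,1]*k*K[1,1]+K[1,2]].astype(np.float32)
    v=cv2.remap(g,uv[None,:,0],uv[None,:,1],1)[0].astype(int)
  print(y,dict(zip((X*1000).round().astype(int)[::2].tolist(),v[::2].tolist())))
E
python3 m.py w6
```

```text
[-0.4  0.1 -0.2] 0.02730289162427807 [ 0.0251 -0.0005]
spot x mm [-75, -75, -75, -75, -75, -75, -75, -75, -67, -67, -66, -66, -66, -66, -66, -66, -65, -58, -58, -58, -58, -58, -58, -57, -57, -49, -49, -49, -49, -49, -49, -49, -49, -40, -40, -40, -40, -40, -40, -40, -40, -31, -31, -31, -31, -31, -31, -31, -31, -22, -22, -22, -22, -22, -22, -22, -22, -13, -13, -13, -13, -13, -13, -13, -13, -4, -4, -4, -4, -4, -4, -4, -4, 4, 4, 4, 5, 5, 5, 5, 5]
y [-31. -22. -22. -13.  -5.   4.  13.  22.  31.]
-0.03 {-160: 0, -158: 0, -156: 0, -154: 0, -152: 0, -150: 0, -148: 0, -146: 0, -144: 0, -142: 0, -140: 0, -138: 0, -136: 0, -134: 0, -132: 0, -130: 0, -128: 0, -126: 0, -124: 0, -122: 0, -120: 0, -118: 0, -116: 0, -114: 0, -112: 0, -110: 0, -108: 0, -106: 0, -104: 0, -102: 0, -100: 143, -98: 142, -96: 140, -94: 142, -92: 142, -90: 143, -88: 142, -86: 142, -84: 141, -82: 143, -80: 142, -78: 99, -76: 73, -74: 70, -72: 151}
0 {-160: 0, -158: 0, -156: 0, -154: 0, -152: 0, -150: 0, -148: 0, -146: 0, -144: 0, -142: 0, -140: 0, -138: 0, -136: 0, -134: 0, -132: 0, -130: 0, -128: 0, -126: 0, -124: 0, -122:
[... 394 characters left out ...]
128: 0, -126: 0, -124: 0, -122: 0, -120: 0, -118: 0, -116: 0, -114: 0, -112: 0, -110: 0, -108: 0, -106: 0, -104: 0, -102: 0, -100: 0, -98: 171, -96: 169, -94: 168, -92: 145, -90: 144, -88: 145, -86: 146, -84: 144, -82: 144, -80: 144, -78: 145, -76: 79, -74: 116, -72: 151}
0.035 {-160: 0, -158: 0, -156: 0, -154: 0, -152: 0, -150: 0, -148: 0, -146: 0, -144: 0, -142: 0, -140: 0, -138: 0, -136: 0, -134: 0, -132: 0, -130: 0, -128: 0, -126: 0, -124: 0, -122: 0, -120: 0, -118: 0, -116: 0, -114: 0, -112: 0, -110: 0, -108: 0, -106: 0, -104: 0, -102: 0, -100: 142, -98: 144, -96: 143, -94: 142, -92: 144, -90: 141, -88: 144, -86: 143, -84: 143, -82: 145, -80: 143, -78: 143, -76: 149, -74: 149, -72: 148}
```

Call:
send_rows(
  plan=[
    [0, 0, 0, 0.04, 0, 0, -1],
    [0, 0, 0, 0.03, 0, 0, -1],
    [0, 0, 0, 0.02, 0, 0, -1],
    [0, 0, 0, 0.01, 0, 0, -1],
    [0, 0, 0, 0, 0, 0, -1],
    [0, 0, 0, 0, 0, 0, -1],
    [0, 0, 0, 0, 0, 0, -1],
    [0, 0, 0, 0, 0, 0, -1],
    [0, 0, 0, 0, 0, 0, -1],
    [0, 0, 0, 0, 0, 0, -1],
  ],
)

```text
time: 13.05
eef_pos: [0.5085, -0.2981, 0.0273]
orientation: [0.606, 0.795, -0.0, -0.0]
force: [-0.8, 0.6, 0.6]
grip_width: -0.002
gripper_force: 0.0
```

Call:
send_rows(
  plan=[
    [0, 0, 0, -0.08, 0, 0, -1],
    [0, 0, 0, -0.15, 0, 0, -1],
    [0, 0, 0, -0.2, 0, 0, -1],
    [0, 0, 0, 0, 0, -0.2, -1],
    [0, 0, 0, 0, 0, -0.3, -1],
    [0, 0, 0, 0, 0, -0.3, -1],
    [0, 0, 0, 0, 0, -0.3, -1],
    [0, 0, 0, 0, 0, -0.3, -1],
    [0, 0, 0, 0, 0, -0.3, -1],
    [0, 0, 0, 0, 0, 0, -1],
  ],
)

```text
time: 13.88
eef_pos: [0.5214, -0.3412, 0.2039]
orientation: [0.606, 0.795, -0.0, 0.004]
force: [0.3, -0.1, 0.4]
grip_width: 0.002
gripper_force: 0.0
```

Call:
send_rows(
  plan=[
    [0, 0, 0, 0.3, 0, 0, -1],
    [0, 0, 0, 0.3, -0.1, 0, -1],
    [0, 0, 0, 0.3, -0.1, 0, -1],
    [0, 0, 0, 0.3, -0.1, 0, -1],
    [0, 0, 0, 0.3, -0.1, 0, -1],
    [0, 0, 0, 0.3, -0.1, 0, -1],
    [0, 0, 0, 0.3, -0.1, 0, -1],
    [0, 0, 0, 0, 0, 0, -1],
    [0, 0, 0, 0, 0, 0, -1],
    [0, 0, 0, 0, 0, 0, -1],
  ],
)

```text
time: 14.72
eef_pos: [0.4068, -0.1535, 0.1976]
orientation: [0.606, 0.795, -0.0, 0.0]
force: [0.2, 0.1, -0.8]
grip_width: -0.001
gripper_force: 0.0
```

```bash
python3 m.py w7 | sed 's/-160: 0.*-134/-134/'; python3 - <<'E'
from h import *
c=cv2.imread('pics/w7.png');a=c[120:320,230:490];b=cv2.cvtColor(grab('scene','s7')['pixels'][80:190,300:430],cv2.COLOR_RGB2BGR)
cv2.imwrite('pics/c7.png',np.hstack([cv2.resize(a,(520,400),interpolation=cv2.INTER_CUBIC),cv2.copyMakeBorder(cv2.resize(b,(260,220)),0,180,0,0,0)]))
E
```

```text
[ 0.2  0.1 -0.8] 0.197622768102476 [-0.1516 -0.0594]Traceback (most recent call last):
  File "m.py", line 12, in <module>
    P=np.array(P);P=P[P[:,0].argsort()];print('spot x mm',(P[:,0]*1000).round(0).astype(int).tolist());print('y',(np.sort(P[:9,1])*1000).round())
                      ~^^^^^
IndexError: too many indices for array: array is 1-dimensional, but 2 were indexed
```

View pics/c7.png

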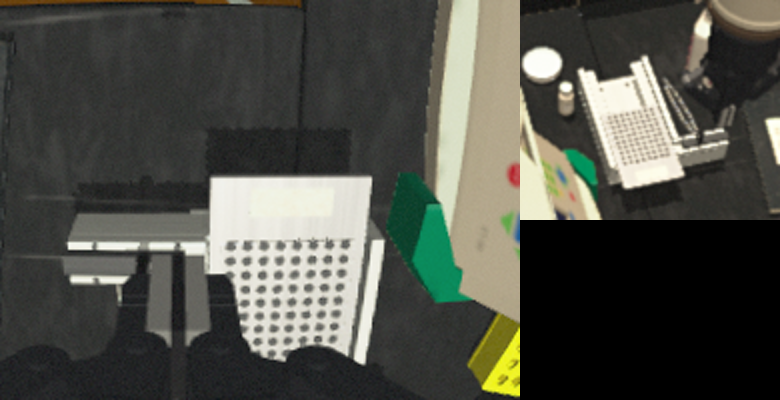

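```bash
python3 - <<'E'
from h import *
im=np.load('pics/w7.npz');s=np.load('stand2.npz')
for n,c,z in [('frontL',(211,177),.045),('frontR',(371,177),.045),('rowL',(231,246),.0465),('rowR',(346,245),.0465),('bed',(68,241),.049),('bed inner',(207,241),.049),('guide',(383,239),.05)]:
    print(n,(s['R'].T@(wonz(im,230+c[0]/2,120+c[1]/2,z)[:2]-s['t'])*1000).round(1))
E
```

```text
frontL [-124.5  -42.3]
frontR [-123.7   42.2]
rowL [-85.9 -31.2]
rowR [-85.   31.9]
bed [ -90.1 -117.3]
bed inner [-90.2 -44.1]
guide [-89.7  51.6]
```

```bash
python3 -c "
from station import arm;print(arm.finish_job())"
```

```text
the job is handed in; nothing more can be done
None
```

The stop is pushed fully open to its end, the plate rests with its bare front about 34–35 mm beyond the runner ends (measured from the wrist camera), and the job was handed in at about 15 s with the arm clear.

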